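# Clear the plug tray into the drawer

## Robot

A 6-joint arm with a two-finger parallel gripper is mounted at the origin on the work surface. World frame = base frame: x ahead of the robot, y to its left, z up, the work surface at z = 0. Lengths are in m, angles in rad, forces in N, time in s.
With the tool pointing down it reaches from about 0.425 to 0.95 m from the base axis. Payload 3.5 kg.
Tool frame: the origin (TCP) lies between the finger pads; the fingertips stand 11 mm ahead of it and the grasp point (between the pads) lies 8 mm behind it; z points along the fingers, y is the line along which they close (so a half turn about z gives the same grasp; the last joint's range is limited). The gripper opens to 85 mm and grips with 20 to 120 N. Pads are 22 mm wide; open, the fingers measure 114 mm over their backs; the gripper's body (76 mm by 85 mm) begins 54 mm behind the grasp point. The pads swing forward as they close: fully open they stand 13 mm farther back than shut.
Start: joints at [-1.256, 0.286, 1.577, -0, 1.279, -0.15], TCP at [0.303, -0.603, 0.242] pointing down, gripper open.
Joint ranges: [-2.77, 2.77], [-0.9, 2.22], [0.21, 2.48], [-1.53, 4.67], [0.24, 2.81], [-2.84, 2.84]. Speed limits (rad/s): [2.79, 2.79, 3.14, 3.14, 3.14, 3.14].

## Interface

Orientations are given as a unit quaternion [x, y, z, w].
In Python, from plant import ctrl gives the robot as it stands. The module is installed in compiled form; this text tells all that it offers.
- The arm moves only by the shell command python3 -m creep 'ROWS' [FORCE]. ROWS is JSON, a list of rows, each a list of 7 numbers: the turn, a rotation vector about the tool's x, y, z in degrees, then the shift along the tool's x, y, z in mm, then the closure, from 0 (fully open) to 1 (shut). A call has 1 to 8 rows; each row shifts and turns the commanded pose from where the row before left it, along the tool's axes as they then stand; what a row does not reach is not made up. A row lasts 1/12 s, in which the tool goes at most 41.7 mm and 7.16 degrees, less where a joint would pass 70% of its speed; a pose out of reach is approached as far as the arm can. A call is refused whole if a number of a shift passes 41.7 or a number of a turn 7.16, either way. A call with a gripper value outside its range is refused whole. The fingers move at their own pace and stop on an object; FORCE is the grip in N (left out, the last holds). Time passes only in rows, so rows that do not move let the fingers close. It gives the time, the measured TCP pose, the force, the opening and the grip force at its end, in the units of the state.
- ctrl.get_state(): the state, without advancing time (a new reading comes with each control period).
- ctrl.get_image(name): name is "scene" or "top"; returns the picture (384x512x3 uint8, blue, green, red); there is no depth.
- ctrl.get_calibration(name): a dict with "fx", "fy", "cx", "cy" (pixels), "k1" (the pictures are not rectified: a ray, as slopes to the right and down, at radius r is drawn at 1 + k1 r^2 times it, then the intrinsics apply), "R" (3x3) and "t" (3): a world point X has camera coordinates R X + t. Camera axes: x right, y down, z forward; pixel columns grow to the right and rows downward; lengths in m; the calibration is good to about 2 mm. A picture is of the moment at which its call begins. get_calibration takes no time and is no camera call.
- ctrl.job_done(): hands the job in; it is judged then, once.
Trained networks look in the newest picture that a camera, given by its name, has taken for a name from the list of things; names that differ only in an ending like _2 or _b are one class to them, and where a whole thing is asked for, a point or a joint stands for the part that bears it (a point fixed in the world has none). Each returns a list of dicts, best first, with "p" (0 to 1); they miss things now and then, are a little off and sometimes report something else, mostly with a low value. They report only what shows in the picture. A call takes as long as a camera call. They do not tell look-alikes from the thing itself.
- ctrl.find_in(label, camera): "box" ([left, top, width, height] in pixels, round what is visible of it).
- ctrl.mark_of(label, camera): "at" ([row, column] in pixels: a listed point, or the origin of a listed thing).
The state is a dict: "time": time; "joint_positions": joint angles; "joint_velocities": joint speeds; "joint_efforts": joint torques, N m; "ee_pos": TCP position; "eef_rot": TCP orientation; "force": force on the tool from outside, world axes, zero at the start; "wrist_torque": the same for the moment, N m; "gripper_width": finger opening in m; "grip_force": force on a finger pad.
Only numpy, scipy, OpenCV 4.12 (cv2) and the standard library are available. Lean on these libraries where they do the work, as an engineer would, in place of code of your own. Each camera call takes 0.05 s, during which the arm holds its last target. There are 200 camera calls.

## Task

Pull the small grey cabinet's drawer wide open, lift the grey scoop tray by its upright handle, and tip it over the drawer so that all four loose plugs slide off its open end into the drawer. Then set the empty tray down flat in the middle of the black rubber mat, let go of it, and push the drawer fully shut, leaving the other things on the bench where they are.

Things in the scene. Friction and masses are not known exactly. Their poses are not given: they have to be found in the camera images.
- cab: low grey metal cabinet 240 x 240 mm, 100 mm high, fixed to the bench, with one drawer whose front faces its own -x side (roughly towards the robot); origin at the centre of its underside, z up; its yaw varies
- cab_drawer0 (a joint): how far the drawer is pulled out along the cabinet's -x, in m: 0 shut, 0.165 fully out; it may start slightly ajar; slides with about 1 N of friction
- cab_drawer0_handle (a point): middle of the drawer's steel bar handle: a level round bar about 10 mm thick and 120 mm long along the cabinet's y, 35 mm in front of the drawer front (30 mm clear behind it for a finger), 62 mm above the bench; it moves with the drawer
- drawer_in (a point): centre of the drawer's inner floor (22 mm above the bench), moves with the drawer; axes as the cabinet's. Inside it is 195 mm (x) by 198 mm (y) with walls rising to 78 mm above the bench; the drawer front's top edge is 87 mm above the bench, 105 to 119 mm towards -x from this point. Pulled fully out, about 160 mm of its length is uncovered; the rest stays under the cabinet top
- tray: grey plastic scoop tray 170 mm (its x) by 120 mm (y), floor 4 mm thick, side walls 22 mm high and 4 mm thick, rear wall 26 mm high at its +x end, open (no wall) at its -x end; origin at the centre of its underside, z up; 0.1 to 0.2 kg; slippery: the plugs slide at a slope of about 25 degrees
- tray_grip (a point): where to grip the tray: on its upright handle, an upright plate 10 mm thick (tray x), 70 mm wide (tray y), its top 68 mm above the tray's underside, in the rear wall; this point lies 80 mm from the tray's origin along +x and 50 mm above the underside
- tray_spout (a point): middle of the tray's open front edge, on its floor: 85 mm from the tray's origin along -x, 4 mm above the underside
- mat: black rubber mat 240 mm (x) by 180 mm (y), 4 mm thick, fixed on the bench; origin at the centre of its underside; on the other side of the cabinet from the tray
- plug0_mid (a point): centre of a component plug: an off-white plastic block 40 x 20 x 16 mm (x, y, z) with a black patch on top; lies loose on the tray at the start, any yaw; 25 g
- plug1_mid (a point): centre of a component plug: an off-white plastic block 40 x 20 x 16 mm (x, y, z) with a black patch on top; lies loose on the tray at the start, any yaw; 25 g
- plug2_mid (a point): centre of a bridge plug: a chunky black plastic U 32 x 34 mm, 14 mm thick, lying flat; lies loose on the tray at the start, any yaw; 25 g
- plug3_mid (a point): centre of a bridge plug: a chunky black plastic U 32 x 34 mm, 14 mm thick, lying flat; lies loose on the tray at the start, any yaw; 25 g
- mug: bystander: white mug, 80 mm across, 90 mm high, origin under its centre; leave it
- spool: bystander: small metal solder spool standing on the bench, 52 mm across, 35 mm high, origin under its centre; leave it
- driver: bystander: screwdriver 160 mm long, 26 mm thick, lying along its x, origin under its middle; leave it
- jar: bystander: small lidded clear jar, 36 mm across, 45 mm high, origin under its centre; leave it
Not all that is in view belongs to the job. What is shaped like the part that bears plug2_mid but turquoise is not meant.

How it is judged:
By the outcome, as a careful person would: the job done as asked, in the order asked, and still so for the second after the job is handed in, with the robot touching nothing.
It also fails if it takes over 69 s, if anything falls off the work surface, if the arm or the gripper's body presses on something with over 40 N, if the wrist force passes 120 N, or if a joint passes its speed limit or range.

## Working session

There is one attempt and no reset: what is moved stays moved. The work goes in short steps, Python scripts to look and compute and a shell command to move; the robot and the scene stay as the last step left them, time stands still between calls to the robot, and variables do not carry over. Pictures are saved under pics/ and viewed, at most 10 in all, crops included, and the job is handed in when it is done.

```bash
mkdir -p pics; cat > h.py <<'E'
import numpy as np, cv2
from plant import ctrl
from scipy.spatial.transform import Rotation as Ro
def ray(cam,row,col):
    c=ctrl.get_calibration(cam); R=np.array(c["R"]); t=np.array(c["t"])
    d=np.array([(col-c["cx"])/c["fx"],(row-c["cy"])/c["fy"]]); u=d.copy()
    for _ in range(20): u=d/(1+c["k1"]*(u@u))
    return -R.T@t, R.T@np.array([u[0],u[1],1.])
def at(cam,row,col,z):
    o,d=ray(cam,row,col); return o+d*(z-o[2])/d[2]
def pix(cam,X):
    c=ctrl.get_calibration(cam); p=np.array(c["R"])@np.array(X)+np.array(c["t"]); u=p[:2]/p[2]; u=u*(1+c["k1"]*(u@u))
    return c["fy"]*u[1]+c["cy"], c["fx"]*u[0]+c["cx"]
E
python3 - <<'E'
from h import *
Z=dict(cab=0,cab_drawer0_handle=.062,drawer_in=.022,tray=0,tray_grip=.05,tray_spout=.004,mat=0,plug0_mid=.012,plug2_mid=.011,mug=0,spool=0,driver=0,jar=0)
ims=[]
for cam in("scene","top"):
    im=ctrl.get_image(cam); cv2.imwrite(f"pics/{cam}0.png",im)
    for l,z in Z.items():
        for m in ctrl.mark_of(l,cam)[:4]:
            if m["p"]>.2: print(cam,l,round(m["p"],2),np.round(m["at"]),np.round(at(cam,*m["at"],z),3))
s=ctrl.get_state(); print(s["time"],s["ee_pos"],s["eef_rot"],s["gripper_width"],Ro.from_quat(s["eef_rot"]).as_matrix().round(3))
E
```

```text
scene cab 0.78 [247. 299.] [0.798 0.006 0.   ]
scene cab_drawer0_handle 0.62 [203. 273.] [ 0.652 -0.003  0.062]
scene tray 0.78 [212. 160.] [ 0.463 -0.324 -0.   ]
scene tray_grip 0.63 [218. 161.] [ 0.543 -0.334  0.05 ]
scene tray_spout 0.97 [197. 148.] [ 0.376 -0.34   0.004]
scene tray_spout 0.37 [197. 161.] [ 0.397 -0.301  0.004]
scene mat 0.94 [163. 325.] [0.494 0.31  0.   ]
scene plug0_mid 0.49 [204. 142.] [ 0.411 -0.371  0.012]
scene plug0_mid 0.44 [163. 268.] [0.407 0.11  0.012]
scene plug2_mid 0.49 [231. 114.] [ 0.489 -0.48   0.011]
scene plug2_mid 0.41 [216. 152.] [ 0.478 -0.353  0.011]
scene mug 0.66 [270. 206.] [ 0.749 -0.273  0.   ]
scene spool 0.26 [201. 273.] [ 0.584  0.034 -0.   ]
scene driver 0.63 [163. 270.] [0.394 0.127 0.   ]
scene jar 0.49 [206. 340.] [0.711 0.222 0.   ]
scene jar 0.25 [182. 197.] [ 0.373 -0.16   0.   ]
top cab 0.96 [128. 231.] [0.805 0.015 0.   ]
top cab_drawer0_handle 0.89 [179. 228.] [0.65  0.02  0.062]
top tray 0.59 [252. 363.] [ 0.455 -0.332  0.   ]
top tray_grip 0.7 [217. 366.] [ 0.543 -0.334  0.05 ]
top tray_grip 0.65 [248. 356.] [ 0.465 -0.302  0.05 ]
top tray_spout 0.68 [279. 367.] [ 0.383 -0.337  0.004]
top mat 0.58 [244. 116.] [0.491 0.329 0.   ]
top mat 0.54 [160. 154.] [0.72  0.227 0.   ]
top plug0_mid 0.6 [265. 375.] [ 0.42  -0.359  0.012]
top plug2_mid 0.51 [243. 378.] [ 0.477 -0.368  0.011]
top plug2_mid 0.51 [241. 413.] [ 0.48  -0.461  0.011]
top plug2_mid 0.42 [129. 227.] [0.799 0.025 0.011]
top mug 0.94 [145. 338.] [ 0.747 -0.279  0.   ]
top spool 0.8 [283. 299.] [ 0.377 -0.158  0.   ]
top driver 0.63 [281. 188.] [0.387 0.136 0.   ]
top jar 0.71 [162. 155.] [0.713 0.226 0.   ]
1.4 [ 0.30258213 -0.60336321  0.24233193] [9.73123740e-01 2.30282839e-01 1.35584389e-05 1.03296301e-05] 0.08544841805595067 [[ 0.894  0.448  0.   ]
 [ 0.448 -0.894 -0.   ]
 [ 0.     0.    -1.   ]]
```

View pics/scene0.png

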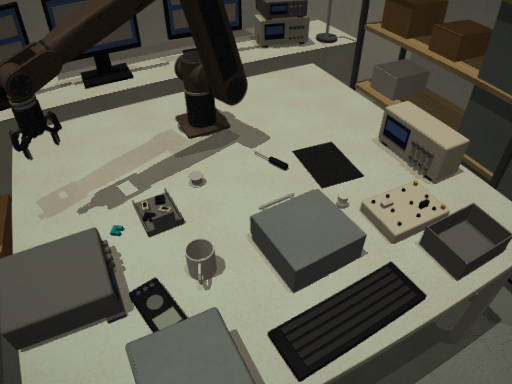

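View pics/top0.png

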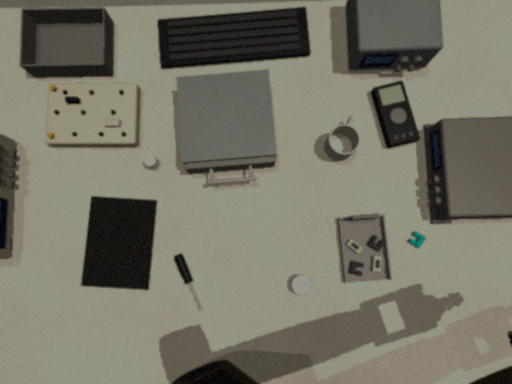

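The top view shows the cabinet (128,231), its handle (179,230), the tray (250,363) with four plugs, the mat (243,118), mug (143,342), spool (285,300), driver (280,188) and jar (162,150). 

Look-alikes, by top-view pixel:
- **Bridge plugs:** the turquoise U at (240,416) is out. The black Us on the tray at (243,375) and (267,355) are meant.
- **Tray:** the dark bin at (42,67) is out. The grey scoop at (250,363) is meant.
- **Cabinet:** the instruments at (35,395) and (168,470) are out. The box with a bar handle at (128,231) is meant.
- **Mat:** the keyboard at (38,233) is out. The black rectangle at (243,118) is meant.

```bash
python3 - <<'E'
from h import *
im=cv2.imread("pics/top0.png")
a=cv2.resize(im[200:300,310:430],None,fx=5,fy=5,interpolation=cv2.INTER_CUBIC)
b=cv2.resize(im[60:195,165:285],None,fx=3,fy=3,interpolation=cv2.INTER_CUBIC)
H=max(a.shape[0],b.shape[0]);o=np.zeros((H,800,3),np.uint8)
o[:a.shape[0],:440]=a[:,:440]; o[:b.shape[0],440:800]=b
cv2.imwrite("pics/c1.png",o)
g=cv2.cvtColor(im,cv2.COLOR_BGR2GRAY)
m=(g<40).astype(np.uint8); m[:, :70]=0
n,l,st,c=cv2.connectedComponentsWithStats(m[185:300,70:170])
i=1+st[1:,4].argmax(); ys,xs=np.where(l==i)
P=np.array([at("top",y+185,x+70,.004)[:2] for y,x in zip(ys,xs)],np.float32)
print("mat",cv2.minAreaRect(P))
E
```

```text
Traceback (most recent call last):
  File "h.py", line 10, in at
    o,d=ray(cam,row,col); return o+d*(z-o[2])/d[2]
        ~~~^^^^^^^^^^^^^
  File "h.py", line 5, in ray
    c=ctrl.get_calibration(cam); R=np.array(c["R"]); t=np.array(c["t"])
ValueError: time passes only in moves, steps and waits
```

View pics/c1.png

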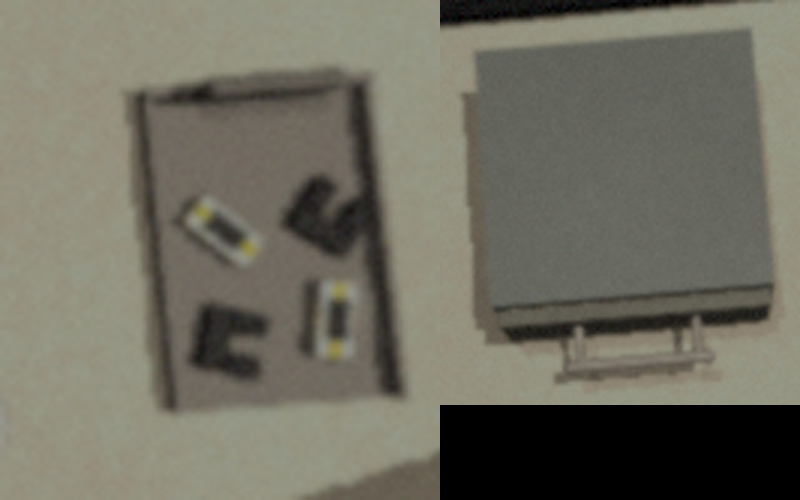

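```bash
sed -i 's/^def ray/from functools import lru_cache\n@lru_cache\ndef cal(cam): return ctrl.get_calibration(cam)\ndef ray/; s/c=ctrl.get_calibration(cam)/c=cal(cam)/' h.py
python3 - <<'E'
from h import *
im=cv2.imread("pics/top0.png")
g=cv2.cvtColor(im,cv2.COLOR_BGR2GRAY)
m=(g<40).astype(np.uint8)
n,l,st,c=cv2.connectedComponentsWithStats(m[185:300,70:170])
i=1+st[1:,4].argmax(); ys,xs=np.where(l==i)
P=np.array([at("top",y+185,x+70,.004)[:2] for y,x in zip(ys,xs)],np.float32)
print("mat",cv2.minAreaRect(P))
for n,z,ps in (("cabtop TL TR FR FL",.1,[(77.3,176.3),(70,269),(155.7,275.7),(162.7,183.3)]),("bar",.065,[(182.7,207.7),(178,256.3)]),
 ("handle top",.068,[(200+85/5,310+210/5),(200+70/5,310+345/5)]),("spout inner",.004,[(200+408/5,310+175/5),(200+394/5,310+385/5)]),
 ("walltop",.022,[(200+92/5,310+135/5),(200+408/5,310+168/5),(200+78/5,310+372/5),(200+393/5,310+402/5)])):
    print(n,[at("top",*p,z)[:2].round(3).tolist() for p in ps])
print(cal("top"))
E
```

```text
mat ((0.4961514174938202, 0.3192552626132965), (0.17335554957389832, 0.23338918387889862), 85.12519073486328)
cabtop TL TR FR FL [[0.913, 0.148], [0.926, -0.092], [0.7, -0.103], [0.688, 0.131]]
bar [[0.641, 0.074], [0.65, -0.053]]
handle top [[0.543, -0.293], [0.549, -0.362]]
spout inner [[0.378, -0.279], [0.383, -0.389]]
walltop [[0.543, -0.263], [0.379, -0.272], [0.548, -0.388], [0.385, -0.392]]
{'fx': 447.75510058890774, 'fy': 447.75510058890774, 'cx': 251.41988416666675, 'cy': 192.6263092977793, 'k1': 0.0473762877315135, 'R': array([[-0.02320769, -0.9995996 , -0.01618746],
       [-0.99113721,  0.02512363, -0.13044475],
       [ 0.13079921,  0.01301667, -0.99132343]]), 't': array([-0.02382067,  0.61622309,  1.14101625])}
```

```bash
cat >> h.py <<'E'
def go(pos,yaw,tilt,N,start=None):
    """row (repeat N times) to bring TCP to pos, tool y at yaw deg, tilted by tilt deg (fingers towards +tool y)"""
    if start is None:
        s=ctrl.get_state(); p0=np.array(s["ee_pos"]); R0=Ro.from_quat(s["eef_rot"])
    else: p0,R0=start
    a=np.radians(yaw)
    R1=Ro.from_matrix(np.array([[-np.sin(a),np.cos(a),0],[np.cos(a),np.sin(a),0],[0,0,-1]]).T)*Ro.from_euler('x',-tilt,degrees=True)
    w=(R0.inv()*R1).as_rotvec()/N; p=R0.inv().apply(np.array(pos)-p0)
    S=sum(Ro.from_rotvec(w*k).as_matrix() for k in range(N))
    print(N,"x",np.degrees(w).round(2).tolist(),(np.linalg.solve(S,p)*1000).round(1).tolist()); return np.array(pos),R1
def st():
    s=ctrl.get_state(); R=Ro.from_quat(s["eef_rot"]).as_matrix()
    print("t",round(s["time"],2),"p",np.round(s["ee_pos"],4),"yaw",np.degrees(np.arctan2(R[1,1],R[0,1])).round(2),"z",R[:,2].round(3),"F",np.round(s["force"],1),"w",round(s["gripper_width"],4),"grip",round(s["grip_force"],1))
E
python3 -c "
from h import *
go((.646,.011,.17),3.5,0,24)"
```

```text
24 x [0.0, -0.0, -2.79] [31.0, -1.2, 3.0]
```

```bash
python3 -m creep '[[0,0,-2.79,31,-1.2,3,0.69],[0,0,-2.79,31,-1.2,3,0.69],[0,0,-2.79,31,-1.2,3,0.69],[0,0,-2.79,31,-1.2,3,0.69],[0,0,-2.79,31,-1.2,3,0.69],[0,0,-2.79,31,-1.2,3,0.69],[0,0,-2.79,31,-1.2,3,0.69],[0,0,-2.79,31,-1.2,3,0.69]]' 60 >/dev/null
python3 -m creep '[[0,0,-2.79,31,-1.2,3,0.69],[0,0,-2.79,31,-1.2,3,0.69],[0,0,-2.79,31,-1.2,3,0.69],[0,0,-2.79,31,-1.2,3,0.69],[0,0,-2.79,31,-1.2,3,0.69],[0,0,-2.79,31,-1.2,3,0.69],[0,0,-2.79,31,-1.2,3,0.69],[0,0,-2.79,31,-1.2,3,0.69]]' >/dev/null
python3 -m creep '[[0,0,-2.79,31,-1.2,3,0.69],[0,0,-2.79,31,-1.2,3,0.69],[0,0,-2.79,31,-1.2,3,0.69],[0,0,-2.79,31,-1.2,3,0.69],[0,0,-2.79,31,-1.2,3,0.69],[0,0,-2.79,31,-1.2,3,0.69],[0,0,-2.79,31,-1.2,3,0.69],[0,0,-2.79,31,-1.2,3,0.69]]'
python3 -m creep '[[0,0,0,0,0,0,0.69],[0,0,0,0,0,0,0.69]]' >/dev/null
python3 - <<'E'
from h import *
st(); go((.646,.011,.061),3.5,0,5)
im=ctrl.get_image("scene"); print([ (m["p"],m["at"]) for m in ctrl.mark_of("cab_drawer0_handle","scene")[:2]])
cv2.imwrite("pics/s1.png",cv2.resize(im[130:280,190:390],None,fx=4,fy=4,interpolation=cv2.INTER_CUBIC))
print(pix("scene",(.6455,.011,.062)))
E
```

```text
time: 3.4
ee_pos: [0.6443, 0.0126, 0.1703]
eef_rot: [0.684, 0.73, 0.0, 0.0]
force: [-0.5, 0.8, -0.5]
gripper_width: 0.0263
grip_force: 0.0
t 3.57 p [0.6439 0.0127 0.1701] yaw 3.75 z [-0. -0. -1.] F [-0.5 -0.  -0.3] w 0.0263 grip 0.0
5 x [-0.01, 0.0, 0.05] [-0.4, 0.4, 21.8]
[(0.56, [201.9, 273.7])]
(np.float64(200.50445637929883), np.float64(276.2859778876893))
```

View pics/s1.png

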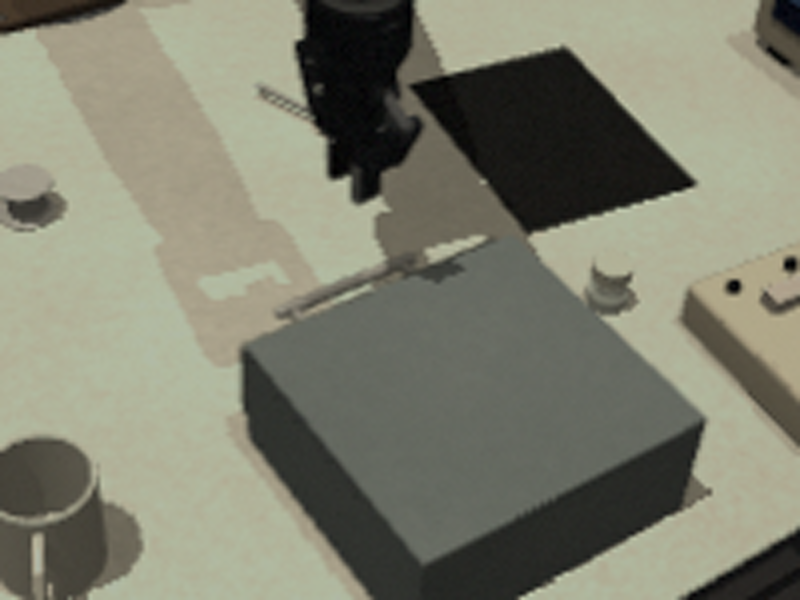

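The crop shows the gripper above and in front of the bar. The bar runs from crop (280,313) to (492,240), and the mat, jar and mug are clear of the path.

```bash
python3 - <<'E'
from h import *
for c,r in((280,313),(410,262),(492,240)): print(at("scene",130+r/4,190+c/4,.064).round(4))
E
```

```text
[ 0.6547 -0.0516  0.064 ]
[0.6508 0.0673 0.064 ]
[0.6588 0.1403 0.064 ]
```

```bash
python3 -m creep '[[0,0,0,-1,5,20,0.69],[0,0,0,-1,0,20,0.69],[0,0,0,0,0,20,0.69],[0,0,0,0,0,20,0.69],[0,0,0,0,0,15,0.69],[0,0,0,0,0,14,0.69],[0,0,0,0,0,0,0.69]]'
python3 -m creep '[[0,0,0,0,0,0,1],[0,0,0,0,0,0,1],[0,0,0,0,0,0,1],[0,0,0,0,0,0,1],[0,0,0,0,0,0,1],[0,0,0,0,0,0,1]]' 40
```

```text
time: 4.25
ee_pos: [0.6478, 0.0085, 0.0584]
eef_rot: [0.685, 0.728, -0.001, -0.002]
force: [-1.0, 0.9, -0.1]
gripper_width: 0.0268
grip_force: 0.0
time: 4.75
ee_pos: [0.6467, 0.0087, 0.061]
eef_rot: [0.684, 0.729, -0.003, -0.002]
force: [-7.1, -2.3, -1.0]
gripper_width: 0.0093
grip_force: 39.0
```

```bash
python3 -m creep '[[0,0,0,0,-8,0,1],[0,0,0,0,-16,0,1],[0,0,0,0,-20,0,1],[0,0,0,0,-20,0,1],[0,0,0,0,-20,0,1],[0,0,0,0,-20,0,1],[0,0,0,0,-20,0,1],[0,0,0,0,-20,0,1]]'
python3 -m creep '[[0,0,0,0,-8,0,1],[0,0,0,0,-5,0,1],[0,0,0,0,-4,0,1],[0,0,0,0,-4,0,1],[0,0,0,0,0,0,1]]'
```

```text
time: 5.42
ee_pos: [0.5044, 0.0003, 0.0611]
eef_rot: [0.685, 0.729, 0.0, 0.001]
force: [1.8, -2.1, -7.1]
gripper_width: 0.0092
grip_force: 40.2
time: 5.83
ee_pos: [0.484, -0.0009, 0.0611]
eef_rot: [0.685, 0.729, -0.001, -0.001]
force: [-1.1, -1.6, -9.0]
gripper_width: 0.009
grip_force: 40.2
```

```bash
python3 -m creep '[[0,0,0,0,-4,0,1],[0,0,0,0,-3,0,1],[0,0,0,0,0,0,1]]'
```

```text
time: 6.08
ee_pos: [0.4812, -0.0011, 0.0612]
eef_rot: [0.685, 0.728, 0.004, 0.004]
force: [13.5, 1.9, -22.3]
gripper_width: 0.0092
grip_force: 39.1
```

```bash
python3 -m creep '[[0,0,0,0,5,0,1],[0,0,0,0,0,0,0.69],[0,0,0,0,0,0,0.69],[0,0,0,0,0,0,0.69],[0,0,0,0,0,-20,0.69],[0,0,0,0,0,-35,0.69],[0,0,0,0,0,-40,0.6],[0,0,0,0,0,-25,0.53]]'
python3 - <<'E'
from h import *
st(); go((.544,-.330,.15),3,0,11)
E
```

```text
time: 6.75
ee_pos: [0.4843, -0.0013, 0.1864]
eef_rot: [0.685, 0.729, 0.002, 0.003]
force: [1.8, 0.1, 0.7]
gripper_width: 0.0404
grip_force: 0.0
t 6.75 p [ 0.4843 -0.0013  0.1864] yaw 3.6 z [ 0.006 -0.001 -1.   ] F [1.8 0.1 0.7] w 0.0404 grip 0.0
11 x [0.03, 0.01, 0.05] [-30.1, 3.7, 3.3]
```

```bash
python3 -m creep '[[0,0,0.05,-30,3.7,3,0.53],[0,0,0.05,-30,3.7,3,0.53],[0,0,0.05,-30,3.7,3,0.53],[0,0,0.05,-30,3.7,3,0.53],[0,0,0.05,-30,3.7,3,0.53],[0,0,0.05,-30,3.7,3,0.53],[0,0,0.05,-30,3.7,3,0.53],[0,0,0.05,-30,3.7,3,0.53]]' >/dev/null
python3 -m creep '[[0,0,0.05,-30,3.7,3,0.53],[0,0,0.05,-30,3.7,3,0.53],[0,0,0.05,-30,3.7,3,0.53],[0,0,0,0,0,0,0.53],[0,0,0,0,0,0,0.53]]'
python3 - <<'E'
from h import *
st(); go((.544,-.330,.043),3,0,5)
im=ctrl.get_image("scene"); im2=ctrl.get_image("top")
a=cv2.resize(im[160:260,100:230],(520,400),interpolation=cv2.INTER_CUBIC);b=cv2.resize(im2[190:290,320:390],(280,400),interpolation=cv2.INTER_CUBIC)
cv2.imwrite("pics/g1.png",np.hstack([a,b]))
for q in ((.544,-.330,.05),): print(pix("scene",q),pix("top",q))
E
```

```text
time: 7.83
ee_pos: [0.5426, -0.3298, 0.1491]
eef_rot: [0.689, 0.725, 0.0, 0.001]
force: [0.0, -0.3, -0.4]
gripper_width: 0.0396
grip_force: 0.0
t 7.83 p [ 0.5426 -0.3298  0.1491] yaw 2.91 z [ 0.001 -0.    -1.   ] F [ 0.  -0.3 -0.4] w 0.0396 grip 0.0
5 x [0.01, 0.01, -0.02] [-0.0, 0.3, 21.2]
(np.float64(218.15079776341747), np.float64(162.74952696427118)) (np.float64(216.75845306467048), np.float64(364.8895173575289))
```

View pics/g1.png

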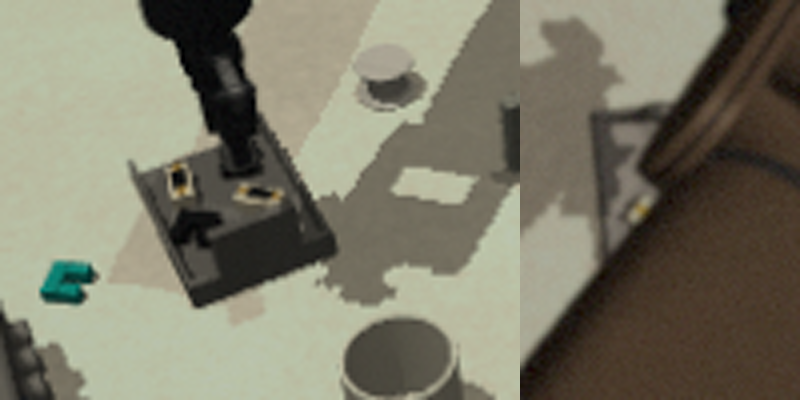

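The scene crop shows the gripper hovering over the tray, with the handle plate's top edge from crop (218,235) to (298,208). The top view is blocked by the arm.

```bash
python3 - <<'E'
from h import *
for c,r in((218,235),(298,208)): print(at("scene",160+r/4,100+c/4,.068).round(4))
E
```

```text
[ 0.5535 -0.3554  0.068 ]
[ 0.5535 -0.2924  0.068 ]
```

```bash
python3 -m creep '[[0,0,0,4,3,25,0.53],[0,0,0,0,0,25,0.53],[0,0,0,0,0,25,0.53],[0,0,0,0,0,18,0.53],[0,0,0,0,0,13,0.53],[0,0,0,0,0,0,0.53]]'
python3 -m creep '[[0,0,0,0,0,0,1],[0,0,0,0,0,0,1],[0,0,0,0,0,0,1],[0,0,0,0,0,0,1],[0,0,0,0,0,0,1],[0,0,0,0,0,0,1],[0,0,0,0,0,0,1],[0,0,0,0,0,0,1]]' 90
```

```text
time: 8.43
ee_pos: [0.5436, -0.3214, 0.0393]
eef_rot: [0.688, 0.726, -0.0, -0.003]
force: [-0.7, 1.1, -1.0]
gripper_width: 0.04
grip_force: 0.0
time: 9.1
ee_pos: [0.5464, -0.3247, 0.0445]
eef_rot: [0.688, 0.726, 0.0, 0.002]
force: [-0.2, 2.2, 6.3]
gripper_width: 0.0086
grip_force: 88.8
```

```bash
python3 -m creep '[[0,0,0,0,0,-4,1],[0,0,0,0,0,-10,1],[0,0,0,0,0,-20,1],[0,0,0,0,0,-30,1],[0,0,0,0,0,-32,1],[0,0,0,0,0,-32,1],[0,0,0,0,0,-32,1],[0,0,0,0,0,-30,1]]'
python3 -m creep '[[0,0,0,0,0,-22,1],[0,0,0,0,0,-12,1],[0,0,0,0,0,-4,1],[0,0,0,0,0,0,1]]'
python3 - <<'E'
from h import *
st(); a=go((.80,.0183,.27),3.5,0,16); a=go((.805,.0186,.20),3.5,15,6,a); go((.656+.088,.0095+.006,.065+.145),3.5,45,20,a)
im=ctrl.get_image("scene"); cv2.imwrite("pics/l1.png",cv2.resize(im[60:280,60:360],(800,586),interpolation=cv2.INTER_CUBIC))
E
```

```text
time: 9.77
ee_pos: [0.5448, -0.3237, 0.234]
eef_rot: [0.688, 0.726, 0.0, -0.0]
force: [0.3, -0.7, -1.8]
gripper_width: 0.0089
grip_force: 87.9
time: 10.1
ee_pos: [0.5452, -0.324, 0.2707]
eef_rot: [0.688, 0.726, 0.0, 0.0]
force: [-0.7, -0.3, -2.0]
gripper_width: 0.009
grip_force: 87.9
t 10.1 p [ 0.5452 -0.324   0.2707] yaw 3.03 z [ 0.001 -0.    -1.   ] F [-0.7 -0.3 -2. ] w 0.009 grip 87.9
16 x [0.0, 0.0, -0.03] [20.5, 17.1, 0.0]
6 x [-2.5, 0.0, -0.0] [-0.0, -0.4, 11.7]
20 x [-1.5, 0.0, -0.0] [0.0, -2.4, -2.0]
```

View pics/l1.png

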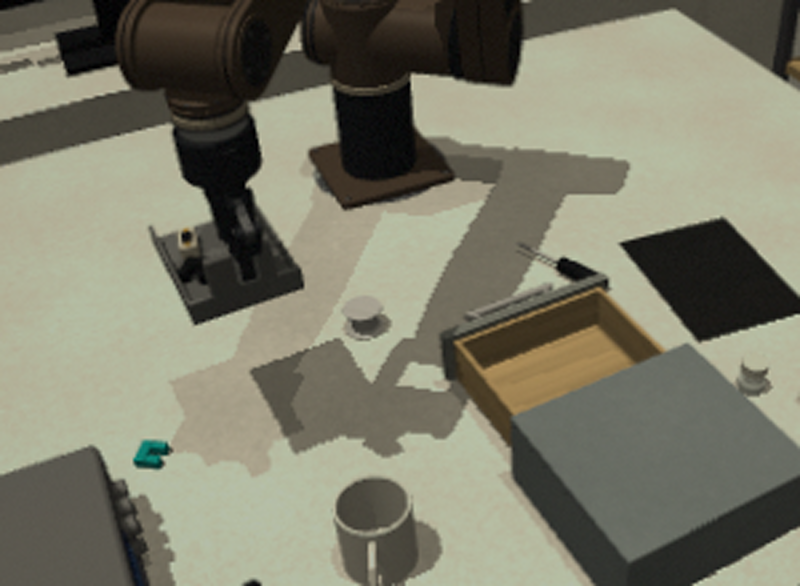

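The tray is up and level in the scene at crop (230,260), with the plugs aboard. The drawer is open at (560,340), and the spool, mug and driver are undisturbed.

```bash
python3 -m creep '[[0,0,0,5,4,0,1],[0,0,0,10,8.5,0,1],[0,0,0,17,14,0,1],[0,0,0,18,15,0,1],[0,0,0,18,15,0,1],[0,0,0,18,15,0,1],[0,0,0,18,15,0,1],[0,0,0,18,15,0,1]]'>/dev/null
python3 -m creep '[[0,0,0,18,15,0,1],[0,0,0,18,15,0,1],[0,0,0,18,15,0,1],[0,0,0,18,15,0,1],[0,0,0,18,15,0,1],[0,0,0,18,15,0,1],[0,0,0,18,15,0,1],[0,0,0,18,15,0,1]]'>/dev/null
python3 -m creep '[[0,0,0,18,15,0,1],[0,0,0,18,15,0,1],[0,0,0,14,12,0,1],[0,0,0,8,7,0,1],[0,0,0,4,3,0,1],[0,0,0,0,0,0,1]]'
python3 - <<'E'
from h import *
st(); a=go((.805,.0186,.20),3.5,15,8); go((.656+.088,.0095+.006,.065+.145),3.5,45,20,a)
E
```

```text
time: 11.98
ee_pos: [0.8009, 0.0196, 0.2686]
eef_rot: [0.688, 0.726, -0.001, -0.001]
force: [-0.6, 0.3, -2.8]
gripper_width: 0.009
grip_force: 87.8
t 11.98 p [0.8009 0.0196 0.2686] yaw 3.13 z [-0.002  0.    -1.   ] F [-0.6  0.3 -2.8] w 0.009 grip 87.8
8 x [-1.89, 0.0, -0.05] [-0.2, -0.5, 8.6]
20 x [-1.5, 0.0, -0.0] [0.0, -2.4, -2.0]
```

```bash
python3 -m creep '[[-1.9,0,-0.05,0,-0.5,5,1],[-1.9,0,-0.05,0,-0.5,9,1],[-1.9,0,-0.05,0,-0.5,10,1],[-1.9,0,-0.05,0,-0.5,10,1],[-1.9,0,-0.05,0,-0.5,10,1],[-1.9,0,-0.05,0,-0.5,10,1],[-1.9,0,-0.05,0,-0.5,9,1],[-1.9,0,-0.05,0,-0.5,6,1]]'
python3 - <<'E'
from h import *
st(); go((.656+.088,.0095+.006,.065+.145),3.5,45,16)
ims=[cv2.resize(ctrl.get_image("scene")[80:280,200:400],(400,400)),cv2.resize(ctrl.get_image("top")[60:210,155:305],(400,400))]
cv2.imwrite("pics/t1.png",np.hstack(ims))
E
```

```text
time: 12.65
ee_pos: [0.8037, 0.017, 0.1999]
eef_rot: [0.68, 0.721, 0.095, 0.091]
force: [0.1, -0.2, -2.3]
gripper_width: 0.0089
grip_force: 87.9
t 12.65 p [0.8037 0.017  0.1999] yaw 3.38 z [ 0.26   0.014 -0.965] F [ 0.1 -0.2 -2.3] w 0.0089 grip 87.9
16 x [-1.87, 0.01, -0.01] [0.1, -3.0, -2.4]
```

View pics/t1.png

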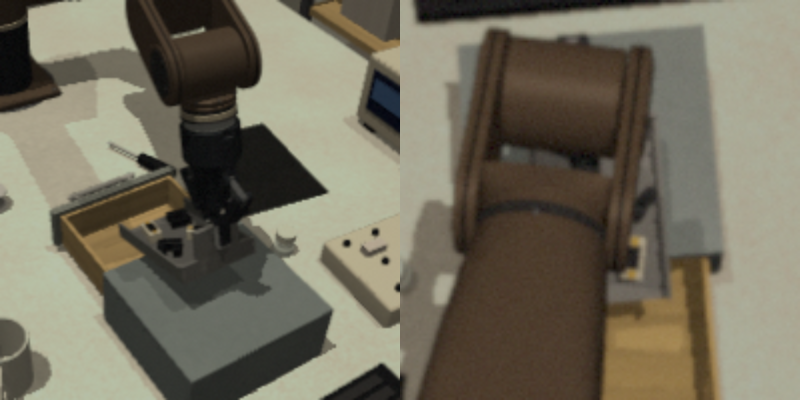

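The tray is tilted 15° with its spout over the open drawer, at left crop (130,230) and right crop (635,300). All four plugs are still aboard.

```bash
python3 - <<'E'
from h import *
a=go((.636+.0+.141,.0155,.11+.0945),3.5,20,6); go((.637+.088,.0135,.072+.145),3.5,45,16,a)
E
```

```text
6 x [-0.86, 0.01, -0.02] [-0.0, -3.8, -2.2]
16 x [-1.56, -0.0, -0.0] [0.1, -2.4, -2.4]
```

```bash
python3 -m creep '[[-0.86,0,0,0,-3.8,-2.2,1],[-0.86,0,0,0,-3.8,-2.2,1],[-0.86,0,0,0,-3.8,-2.2,1],[-0.86,0,0,0,-3.8,-2.2,1],[-0.86,0,0,0,-3.8,-2.2,1],[-0.86,0,0,0,-3.8,-2.2,1],[-1.56,0,0,0,-2.4,-2.4,1],[-1.56,0,0,0,-2.4,-2.4,1]]' >/dev/null
python3 -m creep '[[-1.56,0,0,0,-2.4,-2.4,1],[-1.56,0,0,0,-2.4,-2.4,1],[-1.56,0,0,0,-2.4,-2.4,1],[-1.56,0,0,0,-2.4,-2.4,1],[-1.56,0,0,0,-2.4,-2.4,1],[-1.56,0,0,0,-2.4,-2.4,1],[-1.56,0,0,0,-2.4,-2.4,1],[-1.56,0,0,0,-2.4,-2.4,1]]'
python3 -m creep '[[-1.56,0,0,0,-2.4,-2.4,1],[-1.56,0,0,0,-2.4,-2.4,1],[-1.56,0,0,0,-2.4,-2.4,1],[-1.56,0,0,0,-2.4,-2.4,1],[-1.56,0,0,0,-2.4,-2.4,1],[-1.56,0,0,0,-2.4,-2.4,1],[0,0,0,0,0,0,1],[0,0,0,0,0,0,1]]'
python3 -m creep '[[0,0,0,0,0,0,1],[0,0,0,0,0,0,1],[0,0,0,0,0,0,1],[0,0,0,0,0,0,1]]' > /dev/null
python3 - <<'E'
from h import *
st()
ims=[cv2.resize(ctrl.get_image("scene")[80:280,200:400],(400,400)),cv2.resize(ctrl.get_image("top")[60:210,155:305],(400,400))]
cv2.imwrite("pics/t2.png",np.hstack(ims))
E
```

```text
time: 14.08
ee_pos: [0.7468, 0.0148, 0.2184]
eef_rot: [0.652, 0.692, 0.225, 0.213]
force: [-0.3, 0.2, -1.7]
gripper_width: 0.0091
grip_force: 88.2
time: 14.75
ee_pos: [0.7264, 0.0136, 0.2195]
eef_rot: [0.633, 0.672, 0.28, 0.264]
force: [-0.1, 0.4, -1.7]
gripper_width: 0.0088
grip_force: 88.3
t 15.08 p [0.7273 0.0136 0.2197] yaw 3.5 z [ 0.71   0.042 -0.703] F [ 0.6 -0.5 -1.7] w 0.0087 grip 88.3
```

View pics/t2.png

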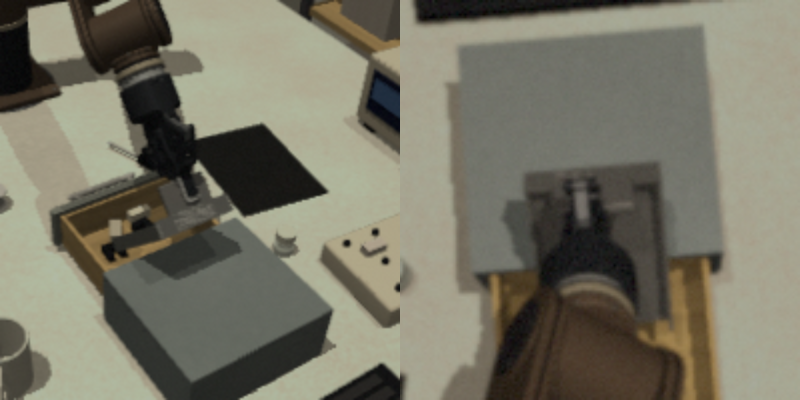

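In the left crop, plugs show in the drawer at (115,235), (135,215) and (115,250), and the tray is tipped 45° over it. The measured load fell by about 1 N, which matches four plugs.

```bash
python3 - <<'E'
from h import *
a=go((.74,.0136,.31),3.5,20,8); a=go((.66,.15,.25),0,0,8,a);go((.5757,.312,.15),-5,0,8,a)
E
```

```text
8 x [3.17, 0.01, -0.0] [-0.1, 7.8, -8.5]
8 x [2.5, -0.08, 0.43] [17.4, -10.8, 5.6]
8 x [0.0, 0.0, 0.62] [19.8, -11.3, 12.5]
```

```bash
python3 -m creep '[[3.17,0,0,0,7.8,-8.5,1],[3.17,0,0,0,7.8,-8.5,1],[3.17,0,0,0,7.8,-8.5,1],[3.17,0,0,0,7.8,-8.5,1],[3.17,0,0,0,7.8,-8.5,1],[3.17,0,0,0,7.8,-8.5,1],[3.17,0,0,0,7.8,-8.5,1],[3.17,0,0,0,7.8,-8.5,1]]'
python3 -m creep '[[2.5,-0.08,0.43,17.4,-10.8,5.6,1],[2.5,-0.08,0.43,17.4,-10.8,5.6,1],[2.5,-0.08,0.43,17.4,-10.8,5.6,1],[2.5,-0.08,0.43,17.4,-10.8,5.6,1],[2.5,-0.08,0.43,17.4,-10.8,5.6,1],[2.5,-0.08,0.43,17.4,-10.8,5.6,1],[2.5,-0.08,0.43,17.4,-10.8,5.6,1],[2.5,-0.08,0.43,17.4,-10.8,5.6,1]]' >/dev/null
python3 -m creep '[[0,0,0.62,19.8,-11.3,12.5,1],[0,0,0.62,19.8,-11.3,12.5,1],[0,0,0.62,19.8,-11.3,12.5,1],[0,0,0.62,19.8,-11.3,12.5,1],[0,0,0.62,19.8,-11.3,12.5,1],[0,0,0.62,19.8,-11.3,12.5,1],[0,0,0.62,19.8,-11.3,12.5,1],[0,0,0.62,19.8,-11.3,12.5,1]]'>/dev/null
python3 -m creep '[[0,0,0,0,0,0,1],[0,0,0,0,0,0,1]]' >/dev/null
python3 - <<'E'
from h import *
st(); s=ctrl.get_state(); tz=s["ee_pos"][2]-.0445; print("tray underside z",tz); go((.5757,.312,.0495),-5,0,10)
ims=[cv2.resize(ctrl.get_image("scene")[100:250,220:400],(400,333)),cv2.resize(ctrl.get_image("top")[110:300,75:275],(400,380))]
for l in("tray","tray_spout"):
  for cam in("scene","top"): print(l,cam,[(m["p"],at(cam,*m["at"],tz+(.004 if l!="tray" else 0)).round(3)) for m in ctrl.mark_of(l,cam)[:2]])
o=np.zeros((380,800,3),np.uint8);o[:333,:400]=ims[0];o[:,400:]=ims[1];cv2.imwrite("pics/m1.png",o)
E
```

```text
time: 15.85
ee_pos: [0.7404, 0.0145, 0.3109]
eef_rot: [0.675, 0.717, 0.125, 0.119]
force: [0.5, -0.1, -2.1]
gripper_width: 0.0088
grip_force: 88.2
t 17.35 p [0.5748 0.3136 0.1482] yaw -4.87 z [-0.002 -0.002 -1.   ] F [ 0.6  0.3 -0.6] w 0.0089 grip 88.2
tray underside z 0.10367528028608992
10 x [-0.01, 0.01, 0.01] [-0.1, 0.1, 9.9]
tray scene [(0.82, array([0.498, 0.309, 0.104])), (0.57, array([0.498, 0.055, 0.104]))]
tray top [(0.76, array([0.498, 0.327, 0.104]))]
tray_spout scene [(0.62, array([0.399, 0.326, 0.108]))]
tray_spout top [(0.81, array([0.412, 0.326, 0.108]))]
```

View pics/m1.png

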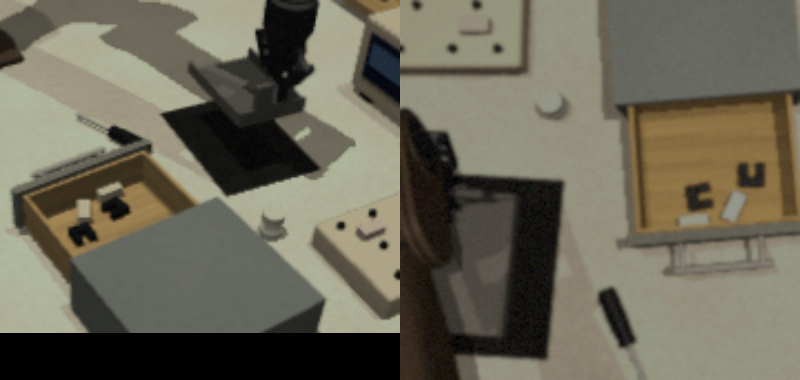

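All four plugs lie flat in the drawer, at right crop (695,195), (750,175), (692,220) and (735,207). The empty tray hangs centred over the mat.

```bash
python3 -m creep '[[0,0,0,0,0,15,1],[0,0,0,0,0,20,1],[0,0,0,0,0,20,1],[0,0,0,0,0,18,1],[0,0,0,0,0,12,1],[0,0,0,0,0,6,1],[0,0,0,0,0,3,1],[0,0,0,0,0,0,1]]'
python3 -m creep '[[0,0,0,0,0,2,1],[0,0,0,0,0,0,1]]'
```

```text
time: 18.32
ee_pos: [0.5759, 0.3125, 0.0554]
eef_rot: [0.737, 0.675, -0.001, 0.0]
force: [0.5, -0.4, -1.5]
gripper_width: 0.009
grip_force: 88.1
time: 18.48
ee_pos: [0.5764, 0.3129, 0.0546]
eef_rot: [0.737, 0.676, 0.0, 0.001]
force: [0.4, 0.0, -2.1]
gripper_width: 0.009
grip_force: 88.1
```

```bash
python3 -m creep '[[0,0,0,0,0,2,1],[0,0,0,0,0,1,1],[0,0,0,0,0,1,1],[0,0,0,0,0,0,1]]'
python3 -m creep '[[0,0,0,0,0,1,1],[0,0,0,0,0,1,1],[0,0,0,0,0,0,1]]'
```

```text
time: 18.82
ee_pos: [0.5755, 0.3126, 0.0493]
eef_rot: [0.737, 0.676, -0.001, 0.0]
force: [-0.1, 0.2, -1.2]
gripper_width: 0.0086
grip_force: 88.1
time: 19.07
ee_pos: [0.5759, 0.3128, 0.0485]
eef_rot: [0.737, 0.676, -0.001, 0.0]
force: [-1.5, -0.4, 3.5]
gripper_width: 0.0087
grip_force: 89.0
```

```bash
python3 -m creep '[[0,0,0,0,0,0,0.8],[0,0,0,0,0,0,0.6],[0,0,0,0,0,0,0.53],[0,0,0,0,0,0,0.53],[0,0,0,0,0,-10,0.53],[0,0,0,0,0,-30,0.53],[0,0,0,0,0,-35,0.53],[0,0,0,0,0,-35,0.53]]'
python3 - <<'E'
from h import *
st(); a=go((.445,-.004,.18),3.5,0,12); go((.445,-.004,.062),3.5,0,6,a)
im=ctrl.get_image("scene")
for l,z in(("tray",.004),("tray_spout",.008),("tray_grip",.054),("cab_drawer0_handle",.062)):
  print(l,[(m["p"],at("scene",*m["at"],z).round(3)) for m in ctrl.mark_of(l,"scene")[:2]])
E
```

```text
time: 19.73
ee_pos: [0.575, 0.3125, 0.1583]
eef_rot: [0.737, 0.676, -0.002, -0.0]
force: [-0.5, 0.6, 0.4]
gripper_width: 0.0399
grip_force: 0.0
t 19.73 p [0.575  0.3125 0.1583] yaw -5.01 z [-0.003 -0.002 -1.   ] F [-0.5  0.6  0.4] w 0.0399 grip 0.0
12 x [-0.01, 0.01, -0.71] [-26.6, -10.3, -1.8]
6 x [0.0, 0.0, 0.0] [0.0, 0.0, 19.7]
tray [(0.91, array([0.501, 0.331, 0.004])), (0.38, array([0.809, 0.009, 0.004]))]
tray_spout [(0.75, array([0.407, 0.328, 0.008]))]
tray_grip [(0.63, array([0.583, 0.306, 0.054]))]
cab_drawer0_handle [(0.69, array([ 0.484, -0.003,  0.062]))]
```

```bash
python3 -m creep '[[0,0,-0.71,-26.6,-10.3,-1.8,0.7],[0,0,-0.71,-26.6,-10.3,-1.8,1],[0,0,-0.71,-26.6,-10.3,-1.8,1],[0,0,-0.71,-26.6,-10.3,-1.8,1],[0,0,-0.71,-26.6,-10.3,-1.8,1],[0,0,-0.71,-26.6,-10.3,-1.8,1],[0,0,-0.71,-26.6,-10.3,-1.8,1],[0,0,-0.71,-26.6,-10.3,-1.8,1]]' >/dev/null
python3 -m creep '[[0,0,-0.71,-26.6,-10.3,-1.8,1],[0,0,-0.71,-26.6,-10.3,-1.8,1],[0,0,-0.71,-26.6,-10.3,-1.8,1],[0,0,-0.71,-26.6,-10.3,-1.8,1],[0,0,0,0,0,0,1],[0,0,0,0,0,0,1]]'
python3 -c "
from h import *
go((.445,-.004,.053),3.5,0,6)"
```

```text
time: 21.15
ee_pos: [0.4448, -0.0044, 0.178]
eef_rot: [0.686, 0.727, -0.001, -0.001]
force: [0.2, 0.4, -0.2]
gripper_width: -0.0004
grip_force: 0.0
6 x [-0.04, 0.0, -0.03] [0.1, 0.1, 20.8]
```

```bash
python3 -m creep '[[0,0,0,0,0,21,1],[0,0,0,0,0,25,1],[0,0,0,0,0,25,1],[0,0,0,0,0,25,1],[0,0,0,0,0,20,1],[0,0,0,0,0,9,1],[0,0,0,0,0,0,1]]'
python3 -m creep '[[0,0,0,0,5,0,1],[0,0,0,0,5,0,1],[0,0,0,0,5,0,1],[0,0,0,0,5,0,1],[0,0,0,0,8,0,1],[0,0,0,0,10,0,1],[0,0,0,0,12,0,1],[0,0,0,0,12,0,1]]'
python3 -m creep '[[0,0,0,0,12,0,1],[0,0,0,0,12,0,1],[0,0,0,0,12,0,1],[0,0,0,0,12,0,1],[0,0,0,0,12,0,1],[0,0,0,0,12,0,1],[0,0,0,0,12,0,1],[0,0,0,0,8,0,1]]'
python3 -m creep '[[0,0,0,0,6,0,1],[0,0,0,0,3,0,1],[0,0,0,0,0,0,1]]'
```

```text
time: 21.73
ee_pos: [0.4435, -0.0025, 0.0515]
eef_rot: [0.685, 0.729, -0.003, -0.003]
force: [-0.4, 0.3, -0.4]
gripper_width: 0.0001
grip_force: 0.0
time: 22.4
ee_pos: [0.5091, -0.0, 0.0549]
eef_rot: [0.685, 0.728, -0.001, 0.0]
force: [-1.1, -0.1, 0.6]
gripper_width: 0.0
grip_force: 0.8
time: 23.07
ee_pos: [0.6016, 0.0055, 0.0547]
eef_rot: [0.685, 0.728, -0.0, 0.001]
force: [-1.3, -0.2, 0.9]
gripper_width: -0.0
grip_force: 0.7
time: 23.32
ee_pos: [0.6095, 0.0062, 0.0545]
eef_rot: [0.685, 0.728, -0.0, 0.001]
force: [0.1, 0.1, 0.1]
gripper_width: 0.0003
grip_force: 0.0
```

```bash
python3 -m creep '[[0,0,0,0,4,0,1],[0,0,0,0,4,0,1],[0,0,0,0,4,0,1],[0,0,0,0,0,0,1]]'
python3 -m creep '[[0,0,0,0,4,0,1],[0,0,0,0,0,0,1]]'
```

```text
time: 23.65
ee_pos: [0.6215, 0.0069, 0.0546]
eef_rot: [0.685, 0.728, -0.0, 0.001]
force: [-1.1, -0.3, -0.8]
gripper_width: -0.0002
grip_force: 0.0
time: 23.82
ee_pos: [0.6255, 0.0071, 0.0548]
eef_rot: [0.685, 0.728, -0.0, 0.001]
force: [0.7, -0.4, 1.1]
gripper_width: 0.0001
grip_force: 0.0
```

```bash
python3 -m creep '[[0,0,0,0,3,0,1],[0,0,0,0,0,0,1]]'
python3 -m creep '[[0,0,0,0,2,0,1],[0,0,0,0,0,0,1]]'
```

```text
time: 23.98
ee_pos: [0.6275, 0.0073, 0.0544]
eef_rot: [0.685, 0.728, -0.001, -0.0]
force: [-2.1, 0.4, 1.3]
gripper_width: 0.0001
grip_force: 1.2
time: 24.15
ee_pos: [0.6277, 0.0073, 0.0544]
eef_rot: [0.685, 0.729, -0.003, -0.002]
force: [-7.6, -1.0, 5.8]
gripper_width: 0.0002
grip_force: 4.2
```

```bash
python3 -m creep '[[0,0,0,0,2,0,1],[0,0,0,0,0,0,1],[0,0,0,0,-6,0,1],[0,0,0,0,-10,0,1],[0,0,0,0,-15,0,1],[0,0,0,0,-10,-20,1],[0,0,0,0,0,-35,1],[0,0,0,0,0,-40,1]]'
python3 -m creep '[[0,0,0,-30,0,-35,1],[0,0,0,-40,0,0,1],[0,0,0,-40,0,0,1],[0,0,0,-40,0,0,1],[0,0,0,-40,0,0,1],[0,0,0,-40,0,0,1],[0,0,0,-40,0,0,1],[0,0,0,-20,0,0,1]]'
python3 -m creep '[[0,0,0,0,0,0,1],[0,0,0,0,0,0,1]]' >/dev/null
python3 - <<'E'
from h import *
st(); im=ctrl.get_image("top")
for l,z in(("tray",.004),("tray_grip",.054),("tray_spout",.008),("cab_drawer0_handle",.062),("mug",0),("spool",0),("driver",0),("jar",0)):
  print(l,[(m["p"],at("top",*m["at"],z).round(3)) for m in ctrl.mark_of(l,"top")[:1]])
cv2.imwrite("pics/e1.png",cv2.resize(np.hstack([im[60:310,70:270],ctrl.get_image("scene")[60:310,190:390]]),(800,500)))
E
```

```text
time: 24.82
ee_pos: [0.5886, 0.0056, 0.1476]
eef_rot: [0.685, 0.728, -0.002, -0.002]
force: [0.3, -0.5, -0.2]
gripper_width: -0.0006
grip_force: 0.0
time: 25.48
ee_pos: [0.6086, -0.2861, 0.1818]
eef_rot: [0.686, 0.727, -0.001, 0.002]
force: [-0.3, -0.0, 0.1]
gripper_width: -0.0
grip_force: 0.0
t 25.65 p [ 0.6084 -0.2821  0.1812] yaw 3.39 z [-0.    -0.001 -1.   ] F [-0.5  0.4 -0.2] w -0.0002 grip 0.0
tray [(0.84, array([0.499, 0.326, 0.004]))]
tray_grip [(0.69, array([0.574, 0.306, 0.054]))]
tray_spout [(0.9, array([0.41 , 0.326, 0.008]))]
cab_drawer0_handle [(0.87, array([0.651, 0.018, 0.062]))]
mug [(0.97, array([ 0.743, -0.278,  0.   ]))]
spool []
driver [(0.74, array([0.399, 0.134, 0.   ]))]
jar [(0.52, array([0.716, 0.227, 0.   ]))]
```

View pics/e1.png

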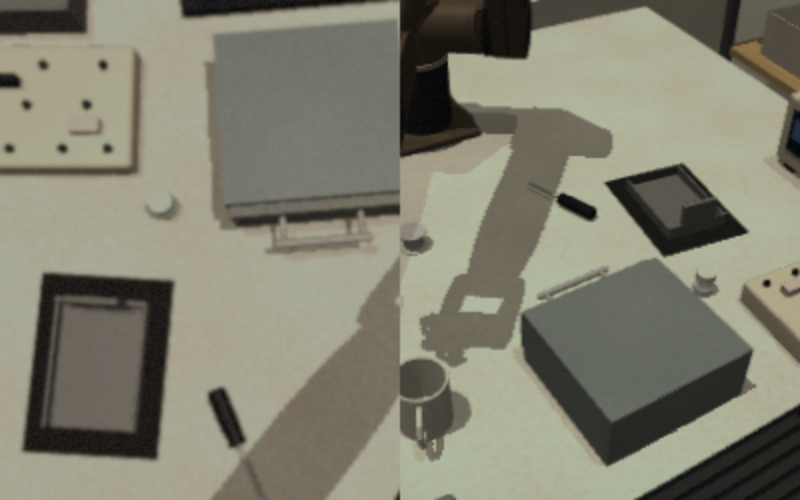

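The drawer is shut, with its handle at left crop (320,240). The empty tray lies flat in the middle of the mat at (97,365), and the bystanders are where they were. I'm handing the job in.

```bash
python3 -c "
from plant import ctrl
print(ctrl.job_done())"
```

```text
the job is handed in; nothing more can be done
None
```

The job is handed in at about 26 s of the 69 s allowed: all four plugs are in the drawer, the empty tray lies flat in the middle of the mat, the drawer is pushed to its stop, and the final pictures show the bystanders where they were.

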